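# Prop leg down, housing held upright

## Task

The dark eight-sided housing is leaning back, away from the robot, in its assembly cradle. First flip the orange prop leg on its side over centre, all the way down to its end stop, while the housing still leans on its rest; then draw the housing upright by the bar handle on top and finish while still holding it upright and still by that handle, since it tips back if let go. Do not let the housing fall back once it has been lifted, and leave the bottle, the tape roll and the blue tray where they are.

Things in the scene. Friction and masses are not known exactly. Their poses are not given: they have to be found in the camera images.
- cradle: fixed grey cradle: base 180 x 270 x 12 mm on a cardboard sheet, two cheeks at its own y = +-122 mm (60 mm high), rubber-topped rest behind the housing. Origin on the bench straight below the middle of the hub axis; x points level from the housing's front to its back (roughly away from the robot), y left along the hub axis, z up. Place and yaw (up to 0.35 rad) vary.
- hub (a point): middle of the hub axis on which the housing tips; 40 mm above the bench; the axis runs along the cradle's y
- housing (a joint): tipping angle of the housing about the hub axis, rad: 0 = upright, negative = leaning back (to cradle +x), positive = towards cradle -x. Range -0.40 (on the rest, start) to +0.12 (stop). With handle and leg it weighs 0.65 to 1.1 kg, is back-heavy and falls back to -0.40 from any angle unless held; about 0.5 to 3 N at the handle holds it.
- window (a point): centre of the glass window (150 mm across) on the front (-x) face of the housing, a dark eight-sided slab 190 mm wide and 190 mm high; its underside lies 5 mm below the hub axis, its front face 20 mm before and its back 72 mm behind the hub axis when upright; window centre 90 mm from the hub axis
- handle: round aluminium bar handle on top of the housing, 16 mm diameter, 104 mm long along the cradle's y between two posts 8 mm wide; the bar is a sleeve that can roll about its own axis (0.8 rad either way); origin at the bar's centre, 225 mm from the hub axis, straight above it when upright; 32 mm of free space between bar and housing
- leg (a joint): angle of the orange prop leg relative to the housing, rad: 0 = folded up along the housing's side (start), growing as its tip swings to cradle -x and down; 2.53 = fully down at its stop. An over-centre spring (about 0.1 N m at most) drives it away from 1.27: back to 0 below, on to 2.53 above. In space it leans from straight up towards cradle -x by housing + leg.
- leg_pivot (a point): pivot of the prop leg, on a steel stub on the left (+y) side of the housing: 140 mm to the left of the housing's middle plane (45 mm clear of its side), 75 mm from the hub axis towards the handle; pivot axis along the cradle's y
- leg_tip (a point): centre of the leg's black ball foot, 18 mm diameter, 112.5 mm from leg_pivot; the leg between is a 12 mm round rod
- bottle: loose white bottle with red cap, 56 mm diameter, 140 mm tall, origin at the middle of its underside; leave alone
- tape: loose yellow tape roll lying flat, 90 mm outside diameter, 25 mm high, origin at the middle of its underside; leave alone
- screw_tray: loose blue open tray, 100 x 80 x 30 mm, origin at the middle of its underside; leave alone

How it is judged:
By the outcome, as a careful person would: the job done as asked, in the order asked, and still so for the second after the job is handed in, while the arm keeps its last pose, push and grip.
It also fails if it takes over 42 s, if anything falls off the work surface, if the arm or the gripper's body presses on something with over 40 N, if the wrist force passes 120 N, or if a joint passes its speed limit or range.

## Robot

A 6-joint arm with a two-finger parallel gripper is mounted at the origin on the work surface. World frame = base frame: x ahead of the robot, y to its left, z up, the work surface at z = 0. Lengths are in m, angles in rad, forces in N, time in s.
With the tool pointing down it reaches from about 0.35 to 0.875 m from the base axis. Payload 4.2 kg.
Tool frame: the origin (TCP) lies at the very end of the fingers, on their centre line; the grasp point (between the pads) lies 19 mm behind it (r.hold_point_z is the distance from the TCP to the grasp point, in m); z points along the fingers, y is the line along which they close (so a half turn about z gives the same grasp; the last joint's range is limited). The gripper opens to 85 mm and grips with 20 to 120 N. Pads are 22 mm wide; open, the fingers measure 114 mm over their backs; the gripper's body (76 mm by 85 mm) begins 54 mm behind the grasp point. The pads swing forward as they close: fully open they stand 13 mm farther back than shut.
Start: joints at [1.458, 0.385, 0.008, 0, -1.194, -0.259], TCP at [0.227, 0.582, 0.231] pointing down, gripper open.
Joint ranges: [-3.14, 3.14], [-1.21, 2.06], [-1.07, 1.41], [-3.16, 2.05], [-2.99, -0.16], [-3.1, 3.1]. Speed limits (rad/s): [2.79, 2.79, 3.14, 3.14, 3.14, 3.14].

## Interface

Orientations are given as a unit quaternion [w, x, y, z].
In Python, from workcell import r, vision gives the robot as it stands. The module is installed in compiled form; this text tells all that it offers.
- The arm moves only by the tool jog_arm, never from a script. Its argument "commands" is a list of rows, each a list of 7 numbers: the opening, from 0 (shut) to 1 (fully open), then the shift along the tool's x, y, z as a fraction of full scale, then the turn, a rotation vector about the tool's x, y, z as a fraction of full scale. In form: [[fingers, dx, dy, dz, ax, ay, az], ...]. A call has 1 to 5 rows; each row shifts and turns the commanded pose from where the row before left it, along the tool's axes as they then stand; what a row does not reach is not made up. Full scale, the value 1, is 20 mm for a shift and 4 degrees for a turn. A row lasts 1/10 s, in which the tool goes at most 50 mm and 8.59 degrees, less where a joint would pass 70% of its speed; a pose out of reach is approached as far as the arm can. A call with a number of a shift or a turn outside -1 to 1 is refused whole. A call with a gripper value outside its range is refused whole. The fingers move at their own pace and stop on an object; "force" is the grip in N (left out, the last holds). Time passes only in rows, so rows that do not move let the fingers close. It gives the time, the measured TCP pose, the force, the opening and the grip force at its end, in the units of the state.
- r.get_state(): the state, without advancing time (a new reading comes with each control period).
- vision.snapshot(name): name is "scene" or "top" or "wrist"; returns the picture (400x640x3 uint8, red, green, blue); there is no depth.
- vision.camera_info(name): a dict with "fovy" (degrees; the focal length in pixels is half the picture's height over the tangent of half this angle, whatever the lens; pixels are square), "cx", "cy" (the principal point, pixels), "extrinsics" (4x4, takes a point from world to camera coordinates). Camera axes: x right, y down, z forward; pixel columns grow to the right and rows downward; lengths in m; the calibration is good to about 2 mm. A picture is of the moment at which its call begins: read the wrist's pose just before it. camera_info takes no time and is no camera call; for the wrist camera it gives the pose at the moment of the call.
- r.finish_job(): hands the job in; it is judged then, once.
The state is a dict: "clock": time; "joint_pos": joint angles; "qd": joint speeds; "tau": joint torques, N m; "tcp_pos": TCP position; "orientation": TCP orientation; "contact_force": force on the tool from outside, world axes, zero at the start; "torque": the same for the moment, N m; "finger_gap": opening from 0.0 (shut) to 1.0 (fully open); "grasp_force": force on a finger pad.
Only numpy, scipy, OpenCV 4.12 (cv2) and the standard library are available. Lean on these libraries where they do the work, as an engineer would, in place of code of your own. Each camera call takes 0.05 s, during which the arm holds its last target. There are 200 camera calls.

## Working session

There is one attempt and no reset: what is moved stays moved. The work goes in short steps, Python scripts to look and compute and a tool call to move; the robot and the scene stay as the last step left them, time stands still between calls to the robot, and variables do not carry over. Pictures are saved under pics/ and viewed, at most 10 in all, crops included, and the job is handed in when it is done.

Besides the shell and the picture viewer there is one more tool, called after "Call:" as name(argument=value, ...), one argument or row to a line, values as JSON. jog_arm: Moves the arm, as the interface text tells. Its arguments: {"type":"object","properties":{"commands":{"type":"array"},"force":{"type":"number"}},"required":["commands"]}

```bash
mkdir -p pics; python3 - <<'E'
from workcell import r, vision
import cv2, numpy as np
for n in("scene","top"):
    im=vision.snapshot(n); cv2.imwrite(f"pics/{n}0.png",im[:,:,::-1])
    c=vision.camera_info(n); print(n,c["fovy"],c["cx"],c["cy"],np.round(c["extrinsics"],4).tolist())
print(r.get_state(), r.hold_point_z)
E
```

```text
scene 50.29626637088089 318.63492483506724 200.99275996058236 [[0.9968, 0.0804, 0.0007, -0.599], [0.0646, -0.7965, -0.6012, 0.0689], [-0.0478, 0.5993, -0.7991, 1.3798], [0.0, 0.0, 0.0, 1.0]]
top 54.934487820220774 323.24449707601553 196.48889629327377 [[0.0261, -0.9995, 0.0187, -0.0383], [-0.9948, -0.0278, -0.0981, 0.6228], [0.0985, -0.016, -0.995, 1.2618], [0.0, 0.0, 0.0, 1.0]]
{'clock': 0.1, 'joint_pos': array([ 1.45758284e+00,  3.85506823e-01,  6.70523831e-03, -4.26734262e-04,
       -1.19402054e+00, -2.58604059e-01]), 'qd': array([-0.0001707 , -0.00279513,  0.0027296 ,  0.00044547,  0.00157641,
       -0.00023564]), 'tau': array([-6.20391311e-04, -3.93320632e+01,  1.88927865e+01,  4.19791862e+00,
       -2.60829089e-03,  3.77656477e-06]), 'tcp_pos': array([0.22685936, 0.5817841 , 0.23029341]), 'orientation': array([ 1.02462897e-03,  9.82753605e-01, -1.84916974e-01, -1.24229031e-04]), 'contact_force': array([0.87781971, 0.86021174, 0.35783375]), 'torque': array([ 0.00802791, -0.03648606, -0.03872413]), 'grasp_force': 0.0, 'finger_gap': 0.9974004986074926} 0.0187
```

View pics/scene0.png

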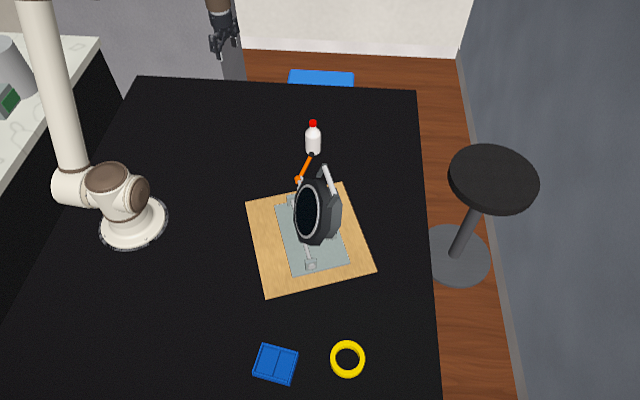

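View pics/top0.png

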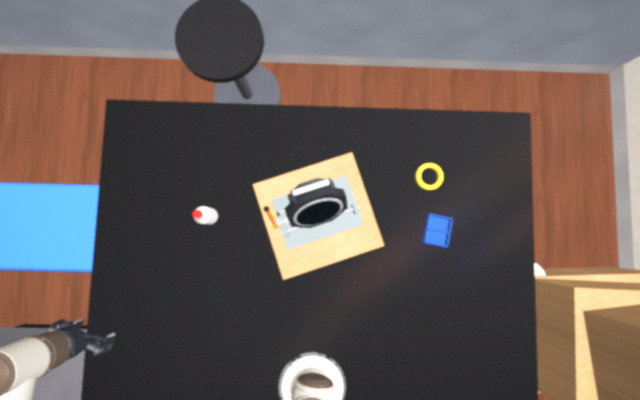

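```bash
cat > h.py <<'E'
import cv2, numpy as np
from workcell import r, vision
def cam(n):
    c=vision.camera_info(n); f=200/np.tan(np.radians(c["fovy"]/2)); E=np.array(c["extrinsics"])
    return f,c["cx"],c["cy"],E
def ray(C,p):
    f,cx,cy,E=C; d=E[:3,:3].T@np.array([(p[0]-cx)/f,(p[1]-cy)/f,1]); return -E[:3,:3].T@E[:3,3], d/np.linalg.norm(d)
def onz(C,p,z):
    o,d=ray(C,p); return o+d*(z-o[2])/d[2]
def tri(C1,p1,C2,p2):
    o1,d1=ray(C1,p1);o2,d2=ray(C2,p2)
    t=np.linalg.lstsq(np.c_[d1,-d2],o2-o1,rcond=None)[0]
    a,b=o1+d1*t[0],o2+d2*t[1]; return (a+b)/2,np.linalg.norm(a-b)
def proj(C,P):
    f,cx,cy,E=C; q=E[:3,:3]@np.asarray(P)+E[:3,3]; return np.array([cx+f*q[0]/q[2],cy+f*q[1]/q[2]])
E
python3 - <<'E'
from h import *
ims={n:cv2.imread(f"pics/{n}0.png") for n in("scene","top")}
roi={"scene":(280,140,70,130),"top":(250,150,120,100)}
crops=[]
C={n:cam(n) for n in ims}
for n,im in ims.items():
    x,y,w,h=roi[n]
    hsv=cv2.cvtColor(im,cv2.COLOR_BGR2HSV)[y:y+h,x:x+w]
    for nm,lo,hi in(("orange",(5,190,120),(18,255,255)),("white",(0,0,205),(180,40,255))):
        m=cv2.inRange(hsv,lo,hi); k,l,s,c=cv2.connectedComponentsWithStats(m)
        for i in range(1,k):
            if s[i,4]<12: continue
            p=np.argwhere(l==i)[:,::-1]+[x,y]; mu=p.mean(0); d=np.linalg.svd(p-mu,full_matrices=False)[2][0]; t=(p-mu)@d
            print(n,nm,s[i,4],mu.round(1),(mu+d*t.min()).round(1),(mu+d*t.max()).round(1))
    a=cv2.resize(im[y:y+h,x:x+w],None,fx=4.4,fy=4.4,interpolation=cv2.INTER_CUBIC); crops.append(a)
H=max(a.shape[0] for a in crops); 
o=np.hstack([cv2.copyMakeBorder(a,0,H-a.shape[0],0,0,cv2.BORDER_CONSTANT) for a in crops])
print(o.shape); cv2.imwrite("pics/crop.png",cv2.resize(o,(int(o.shape[1]*.95),int(o.shape[0]*.95))))
E
```

```text
scene orange 121 [302.6 169.4] [310.4 156.6] [294.7 182.2]
scene white 131 [313.7 145.8] [313.9 139.8] [313.5 152.9]
scene white 95 [329.5 180. ] [324.5 165.8] [334.2 193.2]
scene white 15 [318. 209.] [318. 202.] [318. 216.]
top white 1994 [318.4 219.3] [358.9 206.6] [279.3 231.5]
top white 226 [310.7 186.7] [328.9 180.8] [292.2 192.6]
(572, 836, 3)
```

View pics/crop.png

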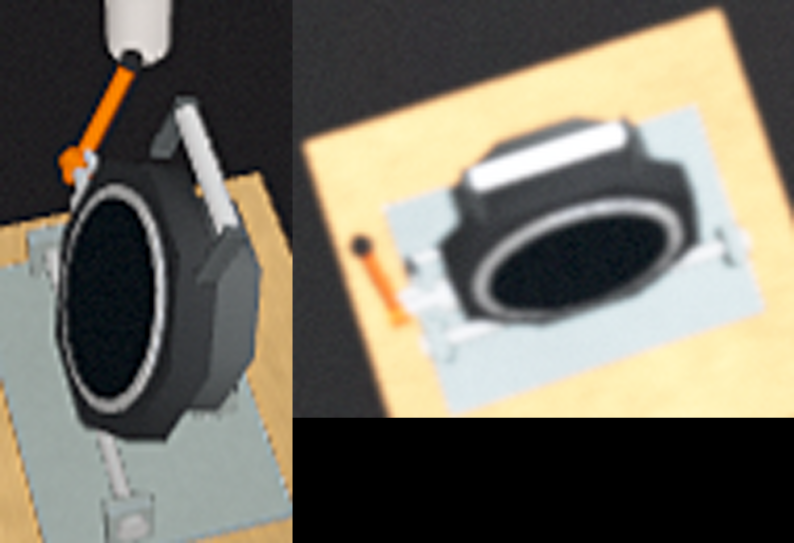

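The crop shows the handle bar (top image ends (292,193)–(329,181); scene (324,166)–(334,193)), the leg ball at top (266.3,208.6) / scene (311.6,153.9), and the leg pivot hub at top (275.6,227) / scene (297.5,179).

```bash
python3 - <<'E'
from h import *
S,T=cam("scene"),cam("top")
for nm,s,t in(("barc",(329.5,180),(310.7,186.7)),("tip",(311.6,153.9),(266.3,208.6)),("piv",(297.5,179),(275.6,227))):
    p,e=tri(S,s,T,t); print(nm,p.round(4),round(e,4))
zb=.04+.225*np.cos(.4)+.004
a,b,c=onz(T,(292.2,192.6),zb),onz(T,(328.9,180.8),zb),onz(T,(310.7,186.7),zb)
v=a-b; yaw=np.arctan2(-v[0],v[1]); print("bar",a,b,c,np.linalg.norm(v),"yaw",yaw)
ti=onz(T,(266.3,208.6),.2127); print("tip z plane",ti, onz(S,(311.6,153.9),.2127), onz(S,(329.5,180),zb))
R=lambda y:np.array([[np.cos(y),-np.sin(y)],[np.sin(y),np.cos(y)]])
# cradle origin from bar and from tip
print("orig from bar",c[:2]-R(yaw)@[.0876,0],"from tip",ti[:2]-R(yaw)@[.073,.14])
# fit all
from scipy.optimize import least_squares
mod=[((.0876,0,.247+.003),(329.5,180),(310.7,186.7)),((.0876,.052,.25),(324.5,165.8),(292.2,192.6)),((.0876,-.052,.25),(334.2,193.2),(328.9,180.8)),((.073,.14,.2127),(311.6,153.9),(266.3,208.6)),((.0292,.146,.1091),(297.5,179),(275.6,227))]
def res(q):
    o=[]
    for P,s,t in mod:
        xy=q[:2]+R(q[2])@P[:2]; W=[*xy,P[2]]; o+=[proj(S,W)-s,proj(T,W)-t]
    return np.concatenate(o)
f=least_squares(res,[.55,0,yaw],loss="soft_l1"); print(f.x, res(f.x).reshape(-1,4).round(1))
E
```

```text
barc [0.6285 0.0179 0.2532] 0.001
tip [0.567  0.1436 0.2176] 0.0025
piv [0.5199 0.1262 0.1173] 0.0085
bar [0.6102187  0.06882307 0.25123872] [ 0.64628319 -0.03251386  0.25123872] [0.62821937 0.01785861 0.25123872] 0.10756310676791547 yaw 0.3419096158100724
tip z plane [0.56611056 0.14393413 0.2127    ] [0.5677796  0.14850601 0.2127    ] [0.62890681 0.01969955 0.25123872]
orig from bar [ 0.54569    -0.01151251] from tip [ 0.54427623 -0.01243806]
[ 0.5464087  -0.01177295  0.35899601] [[-0.2  0.5 -0.4 -0. ]
 [-0.6  0.9  0.4  0.1]
 [ 0.8  1.8 -1.  -0.1]
 [-0.8  0.8 -0.4  0.2]
 [-0.1 -0.3 -2.8 -2.2]]
```

Call:
jog_arm(
  commands=[
    [0,0,0,-0.4,0,0,1],
    [0,0,0,-0.4,0,0,1],
    [0,0,0,-0.2,0,0,1],
    [0,0,0,0,0,0,1],
    [0,0,0,0,0,0,1],
  ],
  force=40,
)

```text
clock: 0.6
tcp_pos: [0.2269, 0.582, 0.2509]
orientation: [0.0, 0.935, -0.354, -0.0]
contact_force: [0.4, 0.4, 0.2]
finger_gap: 0.143
grasp_force: 0.0
```

Call:
jog_arm(
  commands=[
    [0,0,0,0,0,0,1],
    [0,0,0,0,0,0,1],
    [0,0,0,0,0,0,1],
    [0,0,0,0,0,0,1],
    [0,0,0,0,0,0,1],
  ],
)

```text
clock: 1.1
tcp_pos: [0.2269, 0.582, 0.2506]
orientation: [0.001, 0.86, -0.511, 0.0]
contact_force: [-0.1, -0.0, 0.1]
finger_gap: -0.003
grasp_force: 0.0
```

Call:
jog_arm(
  commands=[
    [0,0,0,0,0,0,1],
    [0,0,0,0,0,0,1],
    [0,0.5,-0.2,0,0,0,0.2],
    [0,1,-0.4,0,0,0,0],
    [0,1,-0.4,0,0,0,0],
  ],
)

```text
clock: 1.6
tcp_pos: [0.264, 0.5405, 0.251]
orientation: [0.0, 0.819, -0.574, 0.0]
contact_force: [0.3, 1.3, -0.1]
finger_gap: 0.0
grasp_force: 0.0
```

Call:
jog_arm(
  commands=[
    [0,1,-0.4,0,0,0,0],
    [0,1,-0.4,0,0,0,0],
    [0,1,-0.4,0,0,0,0],
    [0,1,-0.4,0,0,0,0],
    [0,1,-0.4,0,0,0,0],
  ],
)

```text
clock: 2.1
tcp_pos: [0.3361, 0.4595, 0.2516]
orientation: [-0.0, 0.818, -0.575, -0.0]
contact_force: [0.7, 0.1, -0.3]
finger_gap: -0.0
grasp_force: 0.0
```

Call:
jog_arm(
  commands=[
    [0,1,-0.4,0,0,0,0],
    [0,1,-0.4,0,0,0,0],
    [0,1,-0.4,0,0,0,0],
    [0,1,-0.4,0,0,0,0],
    [0,1,-0.4,0,0,0,0],
  ],
)

```text
clock: 2.6
tcp_pos: [0.4074, 0.3789, 0.2516]
orientation: [-0.0, 0.818, -0.575, -0.0]
contact_force: [0.1, 0.4, 0.4]
finger_gap: -0.003
grasp_force: 0.0
```

Call:
jog_arm(
  commands=[
    [0,1,-0.4,0,0,0,0],
    [0,1,-0.4,0,0,0,0],
    [0,1,-0.4,0,0,0,0],
    [0,1,-0.4,0,0,0,0],
    [0,1,-0.4,0,0,0,0],
  ],
)

```text
clock: 3.1
tcp_pos: [0.4788, 0.2984, 0.2517]
orientation: [-0.0, 0.818, -0.575, 0.0]
contact_force: [0.6, -0.3, 0.7]
finger_gap: -0.005
grasp_force: 0.0
```

```bash
cat >> h.py <<'E'
O=np.array([.5453,-.0117]); Y=.345
def cr(p):
    d=np.asarray(p)[:2]-O; c,s=np.cos(Y),np.sin(Y); return np.array([c*d[0]+s*d[1],-s*d[0]+c*d[1],p[2]])
def st():
    from scipy.spatial.transform import Rotation as R
    s=r.get_state(); q=s["orientation"]; m=R.from_quat([q[1],q[2],q[3],q[0]]).as_matrix()
    c,sn=np.cos(Y),np.sin(Y); A=np.array([[c,sn,0],[-sn,c,0],[0,0,1]])
    print("t",round(s["clock"],2),"cradle",cr(s["tcp_pos"]).round(4),"F",(A@s["contact_force"]).round(1),"gap",round(s["finger_gap"],3),"grip",round(s["grasp_force"],1)); print((A@m).round(3).tolist(),"q",s["joint_pos"].round(2)); return s
E
python3 -c "
from h import *
st()"
```

```text
t 3.1 cradle [0.0423 0.3143 0.2517] F [ 0.4 -0.5  0.7] gap -0.005 grip 0.0
[[0.001, -1.0, 0.0], [-1.0, -0.001, 0.0], [-0.0, -0.0, -1.0]] q [ 0.84  0.27 -0.11  0.   -1.19 -0.5 ]
```

Call:
jog_arm(
  commands=[
    [0,0.95,-0.42,0,0,0,0],
    [0,0.95,-0.42,0,0,0,0],
    [0,0.95,-0.42,0,0,0,0],
    [0,0.95,-0.42,0,0,0,0],
    [0,0.95,-0.42,0,0,0,0],
  ],
)

```text
clock: 3.6
tcp_pos: [0.5503, 0.2233, 0.2516]
orientation: [-0.0, 0.818, -0.575, 0.0]
contact_force: [0.1, -0.0, 0.6]
finger_gap: -0.0
grasp_force: 0.0
```

Call:
jog_arm(
  commands=[
    [0,0.95,-0.42,0,0,0,0],
    [0,0.95,-0.42,0,0,0,0],
    [0,0.95,-0.42,0,0,0,0],
    [0,0.95,-0.42,0,0,0,0],
    [0,0,0,0.6,0,0,0],
  ],
)

```text
clock: 4.1
tcp_pos: [0.6092, 0.1627, 0.2408]
orientation: [-0.002, 0.818, -0.576, 0.001]
contact_force: [-0.8, 0.3, -0.3]
finger_gap: -0.002
grasp_force: 0.0
```

Call:
jog_arm(
  commands=[
    [0,0,0,0.9,0,0,0],
    [0,0,0,0.9,0,0,0],
    [0,0,0,0.9,0,0,0],
    [0,0,0,0,0,0,0],
  ],
)

```text
clock: 4.5
tcp_pos: [0.6048, 0.1642, 0.182]
orientation: [0.003, 0.818, -0.575, -0.002]
contact_force: [-0.4, -0.2, 0.3]
finger_gap: 0.001
grasp_force: 0.0
```

```bash
python3 -c "
from h import *
st()
a=vision.snapshot('scene')[110:280,240:400];b=vision.snapshot('top')[130:290,220:400]
o=np.zeros((170,340,3),np.uint8);o[:,:160]=a;o[:160,160:]=b
cv2.imwrite('pics/p1.png',cv2.resize(o[:,:,::-1],None,fx=2.3,fy=2.3,interpolation=cv2.INTER_CUBIC))"
```

```text
t 4.5 cradle [0.1155 0.1454 0.182 ] F [-0.5 -0.1  0.3] gap 0.001 grip 0.0
[[0.001, -1.0, -0.007], [-1.0, -0.001, 0.0], [-0.0, 0.007, -1.0]] q [ 0.52  0.43 -0.05 -0.   -1.1  -0.18]
```

View pics/p1.png

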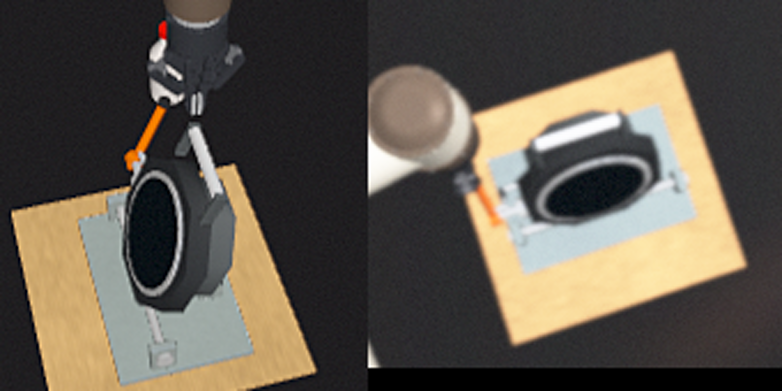

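The picture shows the closed fingers standing just behind the leg's ball (scene crop ~(195,105) vs ball (165,100)), with the housing untouched. Pushing now.

Call:
jog_arm(
  commands=[
    [0,0.1,0.5,0,0,0,0],
    [0,0,0.5,0,0,0,0],
    [0,0,0.4,0,0,0,0],
    [0,0,0.4,0,0,0,0],
    [0,0,0.4,0,0,0,0],
  ],
)

```text
clock: 5.1
tcp_pos: [0.5672, 0.1493, 0.1871]
orientation: [-0.002, 0.819, -0.574, 0.001]
contact_force: [2.4, 1.2, 8.2]
finger_gap: -0.0
grasp_force: 3.4
```

Call:
jog_arm(
  commands=[
    [0,0,0.4,0,0,0,0],
    [0,0,0.4,0,0,0,0],
    [0,0,0.4,0,0,0,0],
    [0,0,0.2,0,0,0,0],
  ],
)

```text
clock: 5.5
tcp_pos: [0.5416, 0.1399, 0.189]
orientation: [-0.003, 0.819, -0.574, 0.002]
contact_force: [0.4, 1.2, 10.7]
finger_gap: 0.002
grasp_force: 4.6
```

```bash
python3 -c "
from h import *
st()
a=vision.snapshot('scene')[110:280,240:400];b=vision.snapshot('top')[130:290,220:400]
o=np.zeros((170,340,3),np.uint8);o[:,:160]=a;o[:160,160:]=b
cv2.imwrite('pics/p2.png',cv2.resize(o[:,:,::-1],None,fx=2.3,fy=2.3,interpolation=cv2.INTER_CUBIC))"
```

```text
t 5.5 cradle [0.0478 0.1439 0.189 ] F [ 0.8  1.  10.7] gap 0.002 grip 4.6
[[0.004, -1.0, 0.007], [-1.0, -0.004, -0.001], [0.001, -0.007, -1.0]] q [ 0.54  0.3  -0.22  0.   -1.03 -0.2 ]
```

View pics/p2.png

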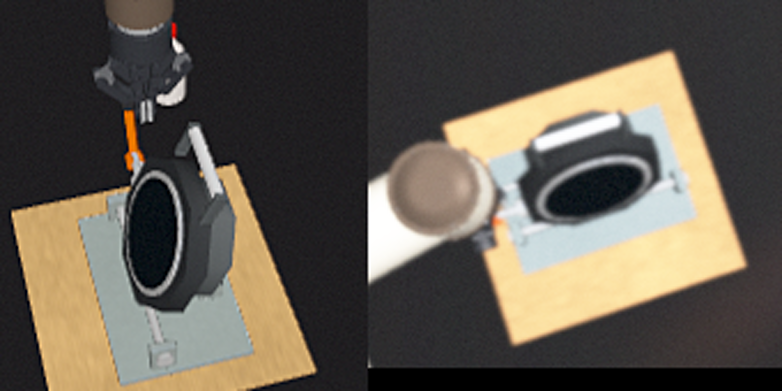

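Leg is now vertical; the 10 N vertical force means the ball touches finger hardware above, so I raise a little and follow the arc with the fingertips.

Call:
jog_arm(
  commands=[
    [0,0,0,-0.4,0,0,0],
    [0,0,0,-0.4,0,0,0],
    [0,0,0.3,0,0,0,0],
    [0,0,0.4,0,0,0,0],
    [0,0,0.4,0,0,0,0],
  ],
)

```text
clock: 6.1
tcp_pos: [0.5182, 0.1315, 0.2006]
orientation: [0.001, 0.819, -0.574, -0.001]
contact_force: [1.0, -0.0, -1.0]
finger_gap: -0.004
grasp_force: 0.3
```

```bash
python3 -c "
from h import *
st()"
```

```text
t 6.1 cradle [0.023  0.144  0.2006] F [ 0.9 -0.4 -1. ] gap -0.004 grip 0.3
[[0.002, -1.0, -0.002], [-1.0, -0.002, 0.0], [-0.0, 0.002, -1.0]] q [ 0.55  0.26 -0.26 -0.   -1.06 -0.2 ]
```

Call:
jog_arm(
  commands=[
    [0,0,0.43,0.24,0,0,0],
    [0,0,0.43,0.24,0,0,0],
    [0,0,0.48,0.35,0,0,0],
    [0,0,0.48,0.35,0,0,0],
    [0,0,0.48,0.35,0,0,0],
  ],
)

```text
clock: 6.6
tcp_pos: [0.4748, 0.1157, 0.1698]
orientation: [0.001, 0.819, -0.574, -0.0]
contact_force: [-0.1, 0.2, -0.3]
finger_gap: 0.0
grasp_force: 0.0
```

Call:
jog_arm(
  commands=[
    [0,0,0.26,0.38,0,0,0],
    [0,0,0.26,0.38,0,0,0],
    [0,0,0.26,0.38,0,0,0],
    [0,0,0,0,0,0,0],
  ],
)

```text
clock: 7.0
tcp_pos: [0.4602, 0.1104, 0.1466]
orientation: [0.001, 0.819, -0.574, -0.001]
contact_force: [-0.4, 0.5, 0.5]
finger_gap: 0.001
grasp_force: 0.0
```

```bash
python3 -c "
from h import *
st()
a=vision.snapshot('scene')[110:280,240:400];b=vision.snapshot('top')[130:290,220:400]
o=np.zeros((170,340,3),np.uint8);o[:,:160]=a;o[:160,160:]=b
cv2.imwrite('pics/p3.png',cv2.resize(o[:,:,::-1],None,fx=2.3,fy=2.3,interpolation=cv2.INTER_CUBIC))"
```

```text
t 7.0 cradle [-0.0388  0.1437  0.1466] F [-0.2  0.6  0.5] gap 0.001 grip 0.0
[[0.002, -1.0, -0.003], [-1.0, -0.002, -0.0], [0.0, 0.003, -1.0]] q [ 0.58  0.22 -0.47 -0.   -0.89 -0.23]
```

View pics/p3.png

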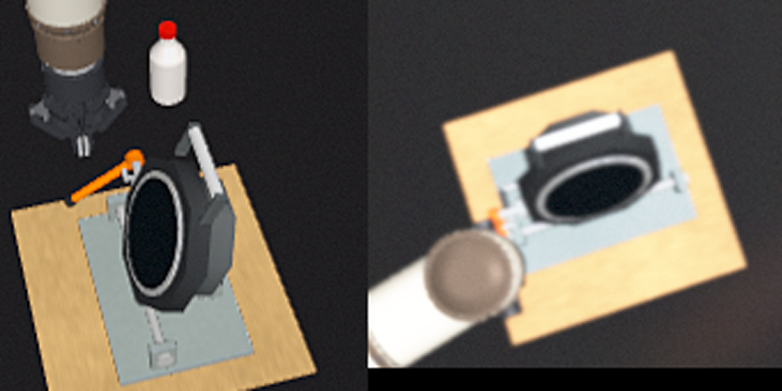

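The leg has snapped over and points down and forward: pivot at crop (135,157), ball at (68,204); the housing is still on its rest. I check the leg angle by ray and back off upwards.

```bash
python3 -c "
from h import *
S=cam('scene'); c,s=np.cos(Y),np.sin(Y)
for p in((68/2.3+240,204/2.3+110),(70/2.3+240,202/2.3+110)):
    o,d=ray(S,p); n=np.array([-s,c,0]); P=o+d*((.14-n@(o-[*O,0]))/(n@d)); q=cr(P); print(q.round(4),'leg angle',np.arctan2(.0292-q[0],q[2]-.1091)+.4,np.hypot(.0292-q[0],q[2]-.1091))
print('bar',cr([.6282,.0179,.25]))
W=lambda q:[*(O+np.array([c*q[0]-s*q[1],s*q[0]+c*q[1]])),q[2]]
print('expected px in crop',(proj(S,W([-.066,.14,.0495]))-[240,110])*2.3)"
```

```text
[-0.0684  0.14    0.0452] leg angle 2.5502968657862177 0.11670301653883017
[-0.0653  0.14    0.0487] leg angle 2.539368599281977 0.11209348383110275
bar [ 8.80257767e-02 -1.80671147e-04  2.50000000e-01]
expected px in crop [ 69.43310878 201.78373692]
```

Call:
jog_arm(
  commands=[
    [0,0,0,-1,0,0,0],
    [0,0,0,-1,0,0,0],
    [0,0,0,-1,0,0,0],
    [0,0,0,-1,0,0,0],
    [0,0,0,-1,0,0,0],
  ],
)

```text
clock: 7.6
tcp_pos: [0.462, 0.1112, 0.2493]
orientation: [-0.001, 0.819, -0.574, 0.0]
contact_force: [0.7, -0.0, -0.6]
finger_gap: 0.005
grasp_force: 0.0
```

Call:
jog_arm(
  commands=[
    [0,0,0,-1,0,0,0],
    [0,0,0,-1,0,0,0],
    [1,0,0,-1,0,0,0],
    [1,0,0,0,0,0,0],
  ],
)

```text
clock: 8.0
tcp_pos: [0.4634, 0.1117, 0.3113]
orientation: [-0.003, 0.819, -0.574, 0.002]
contact_force: [0.4, -0.3, -0.3]
finger_gap: 0.332
grasp_force: 0.0
```

```bash
python3 -c "
from h import *
st()
im=vision.snapshot('scene'); h=cv2.cvtColor(im,cv2.COLOR_RGB2HSV)[140:240,240:320]
p=np.argwhere(cv2.inRange(h,(5,200,120),(18,255,255))>0)[:,::-1]+[240,140]; mu=p.mean(0); d=np.linalg.svd(p-mu)[2][0]; t=(p-mu)@d; print(mu+d*t.min(),mu+d*t.max())
S=cam('scene'); c,s=np.cos(Y),np.sin(Y)
W=lambda q:[*(O+np.array([c*q[0]-s*q[1],s*q[0]+c*q[1]])),q[2]]
for a in(2.2,2.4,2.53): print(a,[proj(S,W([.0292-k*np.sin(a-.4),.14,.1091+k*np.cos(a-.4)])).round(1) for k in(0,.105,.1125)])
"
```

```text
t 8.0 cradle [-0.0354  0.1438  0.3113] F [ 0.3 -0.4 -0.3] gap 0.332 grip 0.0
[[0.003, -1.0, 0.007], [-1.0, -0.003, 0.0], [-0.0, -0.007, -1.0]] q [ 0.58  0.07 -0.2   0.   -1.29 -0.23]
[301.0131255  176.01892405] [271.39135334 196.56424428]
2.2 [array([298.1, 180. ]), array([267. , 191.3]), array([264.8, 192.1])]
2.4 [array([298.1, 180. ]), array([269.7, 194.7]), array([267.7, 195.8])]
2.53 [array([298.1, 180. ]), array([272. , 196.6]), array([270.1, 197.8])]
```

Leg is at its stop (2.53 rad, pixel match within 0.5). Now over to the handle.

Call:
jog_arm(
  commands=[
    [1,0.9,-0.77,0,0,0,0],
    [1,0.9,-0.77,0,0,0,0],
    [1,0.9,-0.77,0,0,0,0],
    [1,0.9,-0.77,0,0,0,0],
    [1,0.9,-0.77,0,0,0,0],
  ],
)

```text
clock: 8.55
tcp_pos: [0.5651, 0.0521, 0.3065]
orientation: [0.001, 0.819, -0.574, -0.001]
contact_force: [-0.2, 0.6, 0.3]
finger_gap: 1.003
grasp_force: 0.0
```

Call:
jog_arm(
  commands=[
    [1,0.9,-0.77,0,0,0,0],
    [1,0.9,-0.77,0,0,0,0],
    [1,0.9,-0.77,0,0,0,0],
    [1,0,0,0.5,0,0,0],
    [1,0,0,0,0,0,0],
  ],
)

```text
clock: 9.05
tcp_pos: [0.6254, 0.0173, 0.2944]
orientation: [0.002, 0.818, -0.575, -0.002]
contact_force: [-0.5, 0.5, -0.7]
finger_gap: 1.001
grasp_force: 0.0
```

```bash
python3 -c "
from h import *
st()
a=vision.snapshot('scene')[90:260,240:400];b=vision.snapshot('wrist')
o=np.zeros((400,776,3),np.uint8);o[:400,:376]=cv2.resize(a,(376,400));o[:,376:]=cv2.resize(b,(400,250)) [0:250].shape[0]*0 if 0 else cv2.copyMakeBorder(cv2.resize(b,(400,250)),0,150,0,0,cv2.BORDER_CONSTANT)
cv2.imwrite('pics/p4.png',o[:,:,::-1])"
```

```text
t 9.05 cradle [0.0852 0.0003 0.2944] F [-0.3  0.7 -0.7] gap 1.001 grip 0.0
[[0.001, -1.0, -0.006], [-1.0, -0.001, 0.002], [-0.002, 0.006, -1.0]] q [ 0.29  0.36  0.12 -0.   -1.34  0.06]
```

View pics/p4.png

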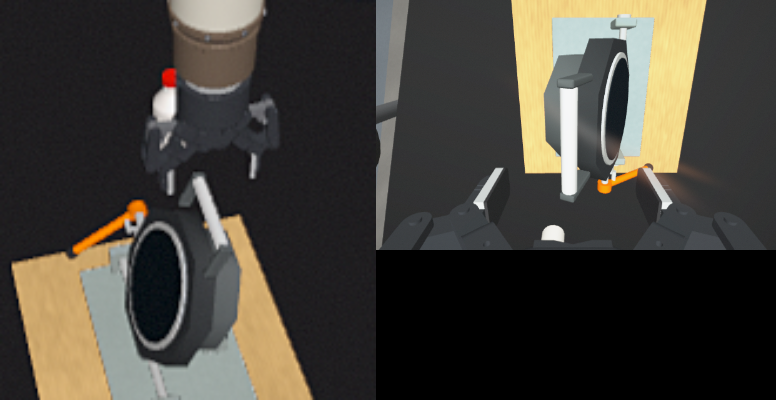

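Fingers straddle the bar centrally and parallel (wrist view: bar at column 569, pads at ~490 and ~655). Descend and grip.

Call:
jog_arm(
  commands=[
    [1,0,-0.1,0.8,0,0,0],
    [1,0,0,0.9,0,0,0],
    [1,0,0,0.9,0,0,0],
    [1,0,0,0.7,0,0,0],
    [1,0,0,0,0,0,0],
  ],
)

```text
clock: 9.65
tcp_pos: [0.6266, 0.0187, 0.2302]
orientation: [0.001, 0.819, -0.574, -0.002]
contact_force: [0.1, -0.5, -0.3]
finger_gap: 1.0
grasp_force: 0.0
```

Call:
jog_arm(
  commands=[
    [0.5,0,0,0,0,0,0],
    [0.4,0,0,0,0,0,0],
    [0.3,0,0,0,0,0,0],
    [0,0,0,0,0,0,0],
    [0,0,0,0,0,0,0],
  ],
  force=40,
)

```text
clock: 10.15
tcp_pos: [0.6288, 0.0184, 0.2325]
orientation: [-0.001, 0.819, -0.574, 0.001]
contact_force: [-0.0, 0.4, -0.2]
finger_gap: 0.17
grasp_force: 38.9
```

Call:
jog_arm(
  commands=[
    [0,0,0,0,0,0,0],
    [0,0,0,0,0,0,0],
    [0,0,0,0,0,0,0],
  ],
)

```text
clock: 10.45
tcp_pos: [0.6287, 0.0183, 0.2325]
orientation: [-0.0, 0.819, -0.574, 0.001]
contact_force: [0.8, 1.6, 2.5]
finger_gap: 0.17
grasp_force: 39.0
```

```bash
python3 -c "
from h import *
st()"
```

```text
t 10.45 cradle [8.870e-02 1.000e-04 2.325e-01] F [1.2 1.2 2.5] gap 0.17 grip 39.0
[[0.002, -1.0, 0.001], [-1.0, -0.002, -0.0], [0.0, -0.001, -1.0]] q [ 0.29  0.39  0.02  0.   -1.2   0.06]
```

Call:
jog_arm(
  commands=[
    [0,0,0.1,-0.04,0,0,0],
    [0,0,0.21,-0.08,0,0,0],
    [0,0,0.21,-0.08,0,0,0],
    [0,0,0.21,-0.08,0,0,0],
    [0,0,0.11,-0.04,0,0,0],
  ],
  force=60,
)

```text
clock: 10.95
tcp_pos: [0.6123, 0.0124, 0.2391]
orientation: [-0.0, 0.819, -0.574, 0.0]
contact_force: [2.6, 2.4, 3.4]
finger_gap: 0.168
grasp_force: 58.6
```

```bash
python3 -c "
from h import *
st()"
```

```text
t 10.95 cradle [0.0712 0.     0.2391] F [3.2 1.4 3.4] gap 0.168 grip 58.6
[[0.002, -1.0, 0.001], [-1.0, -0.002, -0.0], [0.0, -0.001, -1.0]] q [ 0.28  0.36 -0.01  0.   -1.2   0.06]
```

Forces are small (~3 N as expected); continue the arc.

Call:
jog_arm(
  commands=[
    [0,0,0.216,-0.063,0,0,0],
    [0,0,0.216,-0.063,0,0,0],
    [0,0,0.216,-0.063,0,0,0],
    [0,0,0.216,-0.063,0,0,0],
  ],
)

```text
clock: 11.35
tcp_pos: [0.5961, 0.0065, 0.2439]
orientation: [-0.0, 0.819, -0.574, 0.0]
contact_force: [1.3, 1.0, 4.6]
finger_gap: 0.165
grasp_force: 58.7
```

Call:
jog_arm(
  commands=[
    [0,0,0.22,-0.045,0,0,0],
    [0,0,0.22,-0.045,0,0,0],
    [0,0,0.22,-0.045,0,0,0],
    [0,0,0.22,-0.045,0,0,0],
  ],
)

```text
clock: 11.75
tcp_pos: [0.5793, 0.0004, 0.2475]
orientation: [0.0, 0.819, -0.574, 0.0]
contact_force: [1.3, 2.1, 4.7]
finger_gap: 0.163
grasp_force: 58.8
```

Call:
jog_arm(
  commands=[
    [0,0,0.224,-0.026,0,0,0],
    [0,0,0.224,-0.026,0,0,0],
    [0,0,0.224,-0.026,0,0,0],
    [0,0,0.224,-0.026,0,0,0],
    [0,0,0,0,0,0,0],
  ],
)

```text
clock: 12.25
tcp_pos: [0.5617, -0.0059, 0.2496]
orientation: [0.0, 0.819, -0.574, -0.0]
contact_force: [0.6, 0.8, 5.3]
finger_gap: 0.167
grasp_force: 59.0
```

```bash
python3 -c "
from h import *
st()"
```

```text
t 12.25 cradle [ 1.740e-02 -1.000e-04  2.496e-01] F [0.8 0.5 5.3] gap 0.167 grip 59.0
[[0.002, -1.0, -0.001], [-1.0, -0.002, -0.0], [0.0, 0.001, -1.0]] q [ 0.28  0.26 -0.12  0.   -1.19  0.07]
```

Call:
jog_arm(
  commands=[
    [0,0,0.22,-0.03,0,0,0],
    [0,0,0.22,-0.02,0,0,0],
    [0,0,0.22,-0.02,0,0,0],
    [0,0,0.18,-0.02,0,0,0],
    [0,0,0,0,0,0,0],
  ],
)

```text
clock: 12.75
tcp_pos: [0.5458, -0.0117, 0.2503]
orientation: [0.001, 0.819, -0.574, -0.001]
contact_force: [1.1, 0.4, 1.8]
finger_gap: 0.163
grasp_force: 58.8
```

Call:
jog_arm(
  commands=[
    [0,0,0,0,0,0,0],
    [0,0,0,0,0,0,0],
    [0,0,0,0,0,0,0],
  ],
)

```text
clock: 13.05
tcp_pos: [0.5469, -0.0113, 0.2503]
orientation: [0.0, 0.819, -0.574, -0.0]
contact_force: [1.6, -0.7, 0.9]
finger_gap: 0.167
grasp_force: 58.7
```

```bash
python3 -c "
from h import *
st()
C={n:cam(n) for n in('scene','top')}
a=vision.snapshot('scene'); b=vision.snapshot('top')
im=a.copy(); c,s=np.cos(Y),np.sin(Y)
W=lambda q:[*(O+np.array([c*q[0]-s*q[1],s*q[0]+c*q[1]])),q[2]]
th=np.linspace(0,2*np.pi,16,endpoint=False)
big=cv2.resize(a[110:260,240:400],None,fx=3.5,fy=3.5,interpolation=cv2.INTER_CUBIC)
for t in th:
    p=(proj(C['scene'],W([-.02,.075*np.cos(t),.13+.075*np.sin(t)]))-[239.5,109.5])*3.5; cv2.circle(big,tuple(int(v) for v in p),2,(255,0,0),-1)
p=(proj(C['scene'],W([-.0645,.14,.0229]))-[239.5,109.5])*3.5; cv2.circle(big,tuple(int(v) for v in p),3,(0,255,0),-1)
cv2.imwrite('pics/p5.png',big[:,:,::-1])"
```

```text
t 13.05 cradle [ 1.600e-03 -1.000e-04  2.503e-01] F [ 1.3 -1.2  0.9] gap 0.167 grip 58.7
[[0.002, -1.0, -0.001], [-1.0, -0.002, 0.0], [-0.0, 0.001, -1.0]] q [ 0.28  0.24 -0.15 -0.   -1.18  0.07]
```

View pics/p5.png

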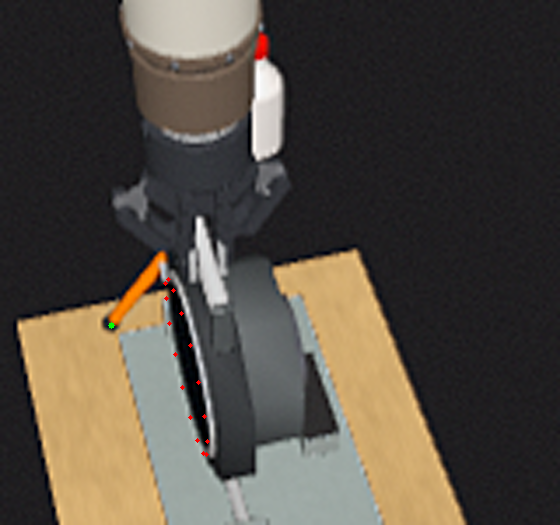

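The picture shows the housing upright, with the predicted window ring and the leg ball (110,325) landing on the image. The handle is held at about 59 N grip and everything is still, so I hand in.

```bash
python3 -c "
from workcell import r
print(r.get_state()['qd'].round(4)); print(r.finish_job())"
```

```text
[-0.0002 -0.0004 -0.0015 -0.0002  0.0021  0.0002]
the job is handed in; nothing more can be done
None
```

The job is handed in at about 13 s: leg flipped to its stop first, then the housing drawn upright (within about 0.01 rad by my measurement) and still held by the handle, with the bottle, tape and tray never touched.

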